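# Unlock the packing tin and hold it unlocked

## Robot

A 7-joint arm with a two-finger parallel gripper is mounted at the origin on the work surface. World frame = base frame: x ahead of the robot, y to its left, z up, the work surface at z = 0. Lengths are in m, angles in degrees, forces in N, time in s.
With the tool pointing down it reaches from about 0.425 to 1.025 m from the base axis. Payload 9.4 kg.
Tool frame: the origin (TCP) lies between the finger pads, 19 mm behind the fingertips; this is the grasp point; z points along the fingers, y is the line along which they close (so a half turn about z gives the same grasp; the last joint's range is limited). The gripper opens to 93 mm and grips with 3 to 60 N. Pads are 15 mm wide; open, the fingers measure 128 mm over their backs; the gripper's body (75 mm by 188 mm) begins 65 mm behind the grasp point.
Start: joints at [-77.561, 34.337, -0.143, 91.639, 0.103, 54.024, -4.572], TCP at [0.21, 0.694, 0.237] pointing down, gripper open.
Joint ranges: [-147.43, 147.43], [-19.82, 112.94], [-74.19, 73.91], [6.32, 146.72], [-59.91, 239.91], [6.04, 106.73], [-150.56, 150.56]. Speed limits (degrees/s): [127.2, 127.2, 172.46, 172.46, 180, 180, 180].

## Interface

Orientations are given as [roll, pitch, yaw] about the fixed x, y, z axes, in that order (R = Rz(yaw) Ry(pitch) Rx(roll)).
In Python, from cell import arm, optics, models gives the robot as it stands.
- The arm moves only by the tool jog_arm, never from a script. Its argument "steps" is a list of rows, each a list of 7 numbers: the shift along the tool's x, y, z in cm, then the turn, a rotation vector about the tool's x, y, z in rad, then the finger opening in cm, from 0 to 9.3. In form: [[tx, ty, tz, ax, ay, az, grip], ...]. A call has exactly 10 rows; each row shifts and turns the commanded pose from where the row before left it, along the tool's axes as they then stand; what a row does not reach is not made up. A row lasts 1/8 s, in which the tool goes at most 62.5 mm and 10.7 degrees, less where a joint would pass 70% of its speed; a pose out of reach is approached as far as the arm can. A call with a gripper value outside its range is refused whole. The fingers move at their own pace and stop on an object; "grip_force" is the grip in N (left out, the last holds). Time passes only in rows, so rows that do not move let the fingers close, or fill a call up. It gives the time, the measured TCP pose, the force, the opening and the grip force at its end, in the units of the state.
- arm.get_state(): the state, without advancing time (a new reading comes with each control period).
- optics.camera(name): name is "side" or "top" or "wrist"; returns a dict with "image" (480x640x3 uint8, blue, green, red), "z_map" (480x640 float32, m along the optical axis (not along the pixel's ray), 0 where there is no reading), "intrinsics" (3x3 intrinsics, pixels), "R" (3x3) and "t" (3): a world point X has camera coordinates R X + t. Camera axes: x right, y down, z forward; pixel columns grow to the right and rows downward; lengths in m; the calibration is good to about 2 mm. A picture is of the moment at which its call begins.
- arm.close_job(): hands the job in; it is judged then, once.
Trained networks look in the newest picture that a camera, given by its name, has taken for a name from the list of things; names that differ only in an ending like _2 or _b are one class to them, and where a whole thing is asked for, a point or a joint stands for the part that bears it (a point fixed in the world has none). Each returns a list of dicts, best first, with "p" (0 to 1); they miss things now and then, are a little off and sometimes report something else, mostly with a low value. They report only what shows in the picture. A call takes as long as a camera call. They do not tell look-alikes from the thing itself.
- models.search_frame(camera, name): "bbox" ([centre column, centre row, width, height] in pixels, round what is visible of it).
- models.regions_of(camera, name): "region" (480x640 bool, what is visible of it) and "bbox" ([centre column, centre row, width, height] in pixels, round what is visible of it).
The state is a dict: "clock": time; "joint_pos": joint angles; "joint_vel": joint speeds; "effort": joint torques, N m; "ee_pos": TCP position; "orientation": TCP orientation; "force": force on the tool from outside, world axes, zero at the start; "ft_torque": the same for the moment, N m; "width": opening from 0.0 (shut) to 1.0 (fully open); "gripper_force": force on a finger pad.
Only numpy, scipy, OpenCV 4.12 (cv2) and the standard library are available. Lean on these libraries where they do the work, as an engineer would, in place of code of your own. Each camera call takes 0.05 s, during which the arm holds its last target. There are 200 camera calls.

## Task

Take the blue-headed key out of the wooden key block on the turntable and push it fully home in the lock on the lid of the aluminium tin, working it down past the sticky pins. Then turn it a quarter turn clockwise to the stop and keep hold of it there: the lock springs back if let go, so finish while still gripping the turned key. Leave the red and white keys, the jar and the stapler where they are.

Things in the scene. Friction and masses are not known exactly. Their poses are not given: they have to be found in the camera images.
- blue_key: the key to use, upright, blade down, in one of the block's three slots. Origin: centre of the underside of its head (the shoulder); z up. Blue plastic head, a flat rectangle 34 mm along key x, 10 mm thick along key y, 34 mm tall. Steel blade 12 mm (x) by 4 mm (y), 36 mm long below the shoulder, the last 6 mm a V point (45 degree flanks, x-z plane). Half a turn about z makes no difference. 35 g
- key_head (a point): on the blue key's axis, 24 mm above its shoulder: a good height for the TCP when gripping the head across its 10 mm thickness (key y)
- key_tip (a point): the point of the blue key's blade, 36 mm below its shoulder
- red_key: bystander: same blade, round-topped red head 32 mm wide (key x), 10 mm thick, 34 mm tall; origin at its shoulder; stands in another slot of the block
- white_key: bystander: like the red key but with a white head
- turntable: wooden turntable 320 mm across, top 28 mm above the table, brake on (does not turn). Origin: centre of its underside. On it stands a dark wooden key block, 150 mm (turntable x) by 40 mm (y), 42 mm tall, centred at turntable y = +55 mm; the jar stands on its other side
- rack_top (a point): centre of the key block's top face, 70 mm above the table; axes as the turntable's. Three upright slots, 14 mm (x) by 6 mm (y), 41 mm deep, at x = -48, 0 and +48 mm of this point, hold one key each, in any order, key x along this x, shoulder resting on the block
- jar: bystander: grey ceramic jar, 72 mm across, 84 mm tall, loose on the turntable on the side away from the key block; origin at the centre of its underside
- tin: closed aluminium tin fixed to the table: 170 mm (tin x) by 130 mm (y), lid top 78 mm above the table; origin: centre of its underside. In the middle of the lid a dark round collar, 60 mm across with a 26 mm opening, stands 3 mm proud around a brass lock plug. Towards tin -x a flat steel bolt, 4 mm high on the lid, draws 12 mm out of its keeper as the plug turns
- keyhole (a point): lock axis at the collar's top face, 81 mm above the table; turns with the plug. Keyway straight down, 14 mm along point x by 6 mm along y, mouth 3 mm below this point with a 2 mm chamfer; key x goes along point x, either way round. Two sticky sprung pins poke in from one narrow side, 12 and 21 mm below the mouth (see plug). Fully home: shoulder on the collar, key origin at this point
- plug (a joint): turn of the lock plug (rad): 0 locked, as found; grows clockwise seen from above; stop at 1.65. A spring returns it (0.02 N m at 0, 0.10 at the stop). The blade has about 0.17 rad of turning play, so turn the key that much farther. The blade's V point pushes the pins aside: this takes several newtons of push; small sideways and twisting wiggles help
- stapler: bystander: yellow and black stapler 130 by 34 mm, 46 mm tall, lying loose on the table beyond the turntable and tin; origin at the centre of its underside
There are look-alikes about, which are no part of the job. There is more than one size of the blue_key; the one meant has the size given above. Several things have the shape of the tin; the one meant has the colours described above.

How it is judged (in metres and radians):
On the way, in this order (a step that is already met when the one before it is completed fails the run):
1. the blue key is gripped and lifted clear of the key block (z of key_tip in the frame of rack_top above 0.004 m and contact force between the fingers and blue_key above 1 N), for 0.1 s.
2. the blue key is pushed fully home in the lock, not yet turned (z of blue_key in the frame of keyhole below 0.004 m and horizontal distance between blue_key and keyhole below 0.004 m and value of joint plug below 0.4 rad), for 0.1 s.
At the end, for the whole second after the job is handed in: The plug is turned beyond 1.3 rad and still, the blue key's shoulder is within 5 mm of the collar, within 4 mm of the lock's axis and upright within 0.15 rad, and the fingers still grip the key (over 2 N) through the last second (value of joint plug above 1.3 rad and velocity of joint plug below 0.1 rad/s and z of blue_key in the frame of keyhole below 0.005 m and horizontal distance between blue_key and keyhole below 0.004 m and angle between blue_key's own z axis and vertical below 0.15 rad and contact force between the fingers and blue_key above 2 N); the arm keeps its last pose, push and grip.
It fails at once if a bystander (red or white key, jar, stapler) is moved more than 25 mm (distance of any of red_key, white_key, jar, stapler from where it was at the start of the episode above 0.025 m).
It also fails if it takes over 48 s, if anything falls off the work surface, if the arm or the gripper's body presses on something with over 40 N, if the wrist force passes 120 N, or if a joint passes its speed limit or range.

## Working session

There is one attempt and no reset: what is moved stays moved. The work goes in short steps, Python scripts to look and compute and a tool call to move; the robot and the scene stay as the last step left them, time stands still between calls to the robot, and variables do not carry over. Pictures are saved under pics/ and viewed, at most 10 in all, crops included, and the job is handed in when it is done.

Besides the shell and the picture viewer there is one more tool, called after ">>>" by a JSON object that holds its "api" and its "payload", one argument or row to a line. jog_arm: Moves the arm, as the interface text tells. Its arguments: {"type":"object","properties":{"steps":{"type":"array"},"grip_force":{"type":"number"}},"required":["steps"]}

```bash
mkdir -p pics
python3 - <<'E'
from cell import arm, optics, models
import cv2,numpy as np
s=arm.get_state();print(s)
for c in ["top","side"]:
    d=optics.camera(c);cv2.imwrite(f"pics/{c}0.png",d["image"]);np.savez(f"{c}0.npz",**d)
    print(c,np.round(d["intrinsics"],1).tolist(),np.round(d["R"],3).tolist(),d["t"])
    for n in ["blue_key","red_key","white_key","tin","turntable","jar","stapler","keyhole"]:
        for r in models.regions_of(c,n):
            m=r["region"]&(d["z_map"]>0)
            v,u=np.nonzero(m)
            z=d["z_map"][v,u];K=d["intrinsics"]
            P=(np.c_[(u-K[0,2])*z/K[0,0],(v-K[1,2])*z/K[1,1],z]-d["t"])@d["R"]
            print(c,n,round(r["p"],2),np.round(r["bbox"]),np.round(np.median(P,0),3) if len(P) else 0,np.round(np.percentile(P,98,axis=0),3) if len(P) else 0)
E
```

```text
{'clock': 0.0, 'joint_pos': array([-77.56105993,  34.38552763,  -0.14675325,  91.67865404,
         0.10403745,  54.02728665,  -4.57034837]), 'joint_vel': array([-0.01055022, -0.01529284, -0.0113312 ,  0.06380463,  0.00777366,
        0.01831188,  0.05788824]), 'effort': array([-7.12867495e-05, -7.65078378e+01,  1.49780709e+00, -2.52357692e+01,
       -5.22584911e-02,  1.66601501e-02,  1.63695363e-04]), 'ee_pos': array([0.20982901, 0.693491  , 0.23656116]), 'orientation': array([-1.79909051e+02,  8.49367840e-03,  1.63173072e+02]), 'force': array([-0.48366456, -0.26929376,  0.14909409]), 'ft_torque': array([0.06950211, 0.01674477, 0.02079788]), 'gripper_force': 0.0, 'width': 0.999706353559247}
top [[479.3, 0.0, 324.2], [0.0, 479.3, 231.3], [0.0, 0.0, 1.0]] [[-0.051, -0.999, -0.005], [-0.978, 0.051, -0.203], [0.203, -0.005, -0.979]] [2.85466013e-05 5.38987930e-01 7.66276802e-01]
top blue_key 0.79 [312. 217.  27.  17.] [ 0.579 -0.012  0.008] [0.589 0.016 0.011]
top blue_key 0.7 [440. 204.  15.  21.] [ 0.568 -0.219  0.103] [ 0.585 -0.213  0.107]
top blue_key 0.61 [304. 287.  30.  54.] [0
[... 1657 characters left out ...]
.] [ 0.525 -0.21   0.09 ] [ 0.552 -0.196  0.104]
side tin 0.87 [180. 228.  94.  76.] [0.308 0.147 0.076] [0.393 0.265 0.082]
side tin 0.85 [306. 204.  90.  70.] [0.576 0.139 0.073] [0.668 0.255 0.082]
side turntable 0.72 [394. 380. 211. 180.] [ 0.535 -0.3    0.028] [ 0.696 -0.136  0.07 ]
side turntable 0.32 [306. 202.  91.  68.] [0.577 0.139 0.075] [0.668 0.252 0.082]
side turntable 0.31 [389. 309.  27.  18.] [ 0.57  -0.224  0.091] [ 0.586 -0.212  0.104]
side jar 0.82 [402. 394.  53.  69.] [ 0.506 -0.361  0.097] [ 0.543 -0.324  0.111]
side stapler 0.74 [406. 233.  52.  42.] [0.749 0.005 0.035] [0.819 0.032 0.047]
side keyhole 0.54 [303. 187.   6.   8.] [0.589 0.195 0.077] [0.597 0.202 0.079]
```

View pics/top0.png

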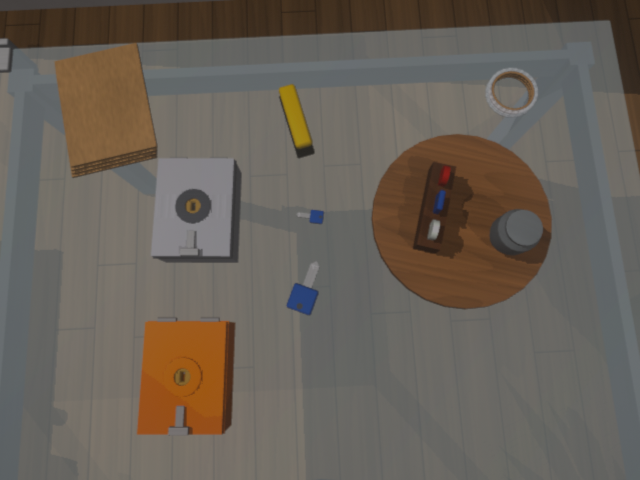

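View pics/side0.png

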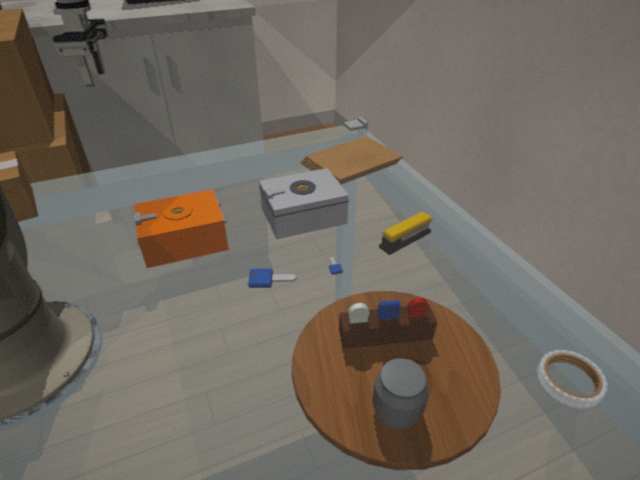

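The top view shows the aluminium tin with its brass plug at about (193,206). The orange tin at (183,378) is a look-alike. The rack's middle key at (440,204) is the blue one, and the loose blue keys at (316,217) and (303,298) are decoys. The side view agrees. I'll go over the tin first and look with the wrist camera.

>>> {"api": "jog_arm", "payload": {
  "steps": [
    [-5, -3.65, 0, 0, 0, 0, 9.3],
    [-5, -3.65, 0, 0, 0, 0, 9.3],
    [-5, -3.65, 0, 0, 0, 0, 9.3],
    [-5, -3.65, 0, 0, 0, 0, 9.3],
    [-5, -3.65, 0, 0, 0, 0, 9.3],
    [-5, -3.65, 0, 0, 0, 0, 9.3],
    [-5, -3.65, 0, 0, 0, 0, 9.3],
    [-5, -3.65, 0, 0, 0, 0, 9.3],
    [-5, -3.65, 0, 0, 0, 0, 9.3],
    [-5, -3.65, 0, 0, 0, 0, 9.3]
  ]
}}

```text
clock: 2.15
ee_pos: [0.584, 0.1982, 0.2377]
orientation: [180.0, 0.0, 163.2]
force: [0.3, 1.0, 0.3]
width: 0.999
gripper_force: 0.0
```

```bash
cat > h.py <<'E'
from cell import arm, optics, models
import cv2,numpy as np
def snap(c,tag):
    d=optics.camera(c);cv2.imwrite(f"pics/{tag}.png",d["image"]);np.savez(tag+".npz",**d);return d
def proj(d,P):
    q=d["R"]@np.array(P)+d["t"];K=d["intrinsics"];return (K@(q/q[2]))[:2]
def pts(d,m):
    v,u=np.nonzero(m&(d["z_map"]>0));return plane_z(d,np.c_[u,v],d["z_map"][v,u])
def plane_z(d,uv,z):
    K=d["intrinsics"];return (np.c_[(uv[:,0]-K[0,2])*z/K[0,0],(uv[:,1]-K[1,2])*z/K[1,1],z]-d["t"])@d["R"]
def onplane(d,uv,h):   # pixels -> world points at height h
    K=d["intrinsics"];uv=np.atleast_2d(uv).astype(float)
    r=np.c_[(uv[:,0]-K[0,2])/K[0,0],(uv[:,1]-K[1,2])/K[1,1],np.ones(len(uv))]@d["R"]
    c=-d["R"].T@d["t"];return c+r*((h-c[2])/r[:,2])[:,None]
def st():
    s=arm.get_state();print(s["clock"],np.round(s["ee_pos"],4),np.round(s["orientation"],2),"F",np.round(s["force"],2),"T",np.round(s["ft_torque"],2),"w",round(s["width"]*93,2),"g",round(s["gripper_force"],1),"J",np.round(s["joint_pos"],1));return s
E
python3 - <<'E'
from h import *
st();d=snap("wrist","w1")
print(np.round(d["R"],3),d["t"],-d["R"].T@d["t"],d["intrinsics"])
for n in ["tin","keyhole","plug"]:
    for r in models.regions_of("wrist",n):
        P=pts(d,r["region"]);print(n,r["p"],r["bbox"],np.median(P,0))
E
```

```text
2.15 [0.584  0.1982 0.2377] [1.7997e+02 3.0000e-02 1.6318e+02] F [0.31 0.98 0.31] T [ 0.03 -0.01  0.  ] w 92.93 g 0.0 J [-24.6  26.8   0.9 106.5  -0.6  46.7  49.7]
[[ 0.289  0.957  0.002]
 [ 0.924 -0.28   0.259]
 [ 0.248 -0.073 -0.966]] [-0.35905495 -0.51596889  0.25954395] [0.51650014 0.21825888 0.38483514] [[330.66357629   0.         314.97169436]
 [  0.         330.66357629 234.45246424]
 [  0.           0.           1.        ]]
tin 0.75 [302.8, 222.3, 175.7, 203.1] [0.5801675  0.191099   0.07796221]
tin 0.65 [246.4, 27.1, 161.6, 52.8] [0.39771416 0.18377334 0.06487382]
keyhole 0.89 [307.4, 233.6, 32.8, 22.3] [0.59058219 0.1885553  0.07760403]
plug 0.72 [306.5, 229.1, 28.2, 20.8] [0.59053561 0.18829546 0.0775399 ]
```

View pics/w1.png

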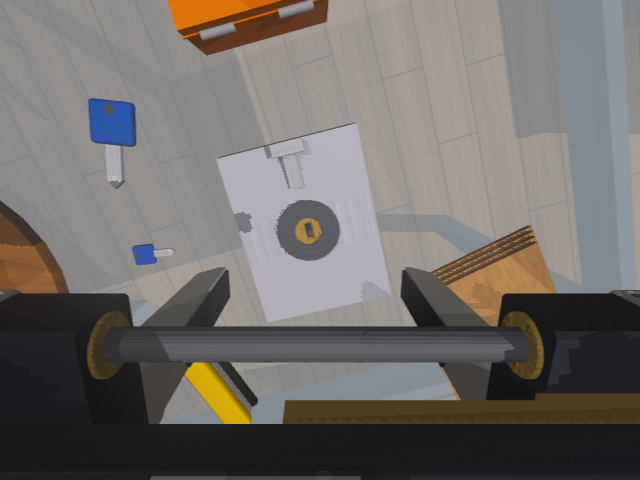

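The wrist view shows the lid, with the collar centred at about (308,230), the brass plug and the dark keyway. I'll rectify it to a metric top-down crop.

```bash
cat >> h.py <<'E'
def rect(d,cx,cy,h,half,n=600):
    g=(np.arange(n)/n-.5)*2*half; X,Y=np.meshgrid(cx+g,cy-g)   # col -> +x, row -> -y
    P=np.stack([X,Y,np.full_like(X,h)],-1)@d["R"].T+d["t"]
    q=P@d["intrinsics"].T; q=(q[...,:2]/q[...,2:]).astype(np.float32)
    return cv2.remap(d["image"],q[...,0],q[...,1],cv2.INTER_CUBIC)
E
python3 - <<'E'
from h import *
d=dict(np.load("w1.npz"))
h,s,v=cv2.split(cv2.cvtColor(d["image"],cv2.COLOR_BGR2HSV))
# lid corners: bright low sat pixels at lid height
z=np.zeros((480,640));vv,uu=np.mgrid[:480,:640]
P=plane_z(d,np.c_[uu.ravel(),vv.ravel()],d["z_map"].ravel().astype(float)).reshape(480,640,3)
lid=((abs(P[...,2]-.078)<.008)&(abs(P[...,0]-.58)<.13)&(abs(P[...,1]-.19)<.12)).astype(np.uint8)
lid[300:]=0
Q=P[lid>0][:,:2].astype(np.float32);print(cv2.minAreaRect(Q), np.median(P[lid>0][:,2]))
# collar: dark pixels
c=((v<115)&(s<60)&(lid>0)&(np.hypot(P[...,0]-.59,P[...,1]-.19)<.045)).astype(np.uint8)
cn,_=cv2.findContours(c,cv2.RETR_EXTERNAL,cv2.CHAIN_APPROX_NONE);cn=max(cn,key=cv2.contourArea)[:,0]
W=onplane(d,cn,.081);print(cv2.minEnclosingCircle(W[:,:2].astype(np.float32)),cv2.fitEllipse(W[:,:2].astype(np.float32)*1000))
W=plane_z(d,cn,1) if 0 else W
r=rect(d,.590,.190,.080,.035);cv2.imwrite("pics/r1.png",r)
E
```

```text
((0.5896004438400269, 0.18932391703128815), (0.13036102056503296, 0.17033103108406067), 86.9452133178711) 0.0779726663058112
((0.5887032747268677, 0.18969956040382385), 0.029885021969676018) ((588.882080078125, 189.6685333251953), (57.85076141357422, 58.178348541259766), 105.55477142333984)
```

View pics/r1.png

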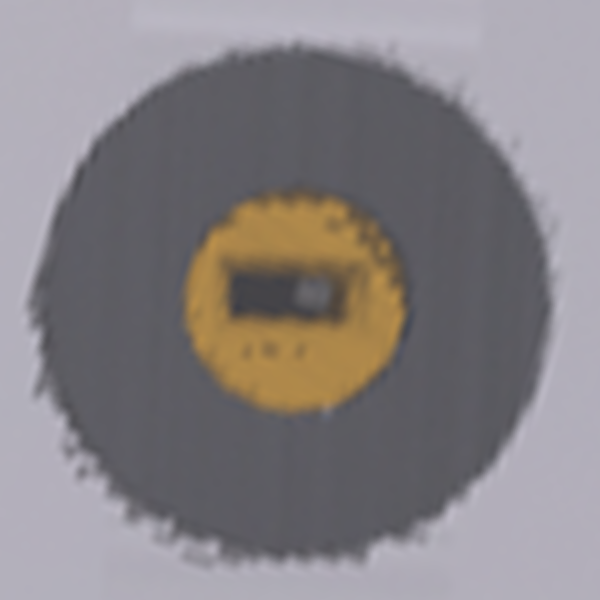

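The rectified view shows the collar centre at about (0.589, 0.1896) and the keyway nearly along world x, matching the tin yaw of -3°. Next, over the rack.

>>> {"api": "jog_arm", "payload": {
  "steps": [
    [-1.32, -5.04, 0, 0, 0, 0, 9.3],
    [-1.32, -5.04, 0, 0, 0, 0, 9.3],
    [-1.32, -5.04, 0, 0, 0, 0, 9.3],
    [-1.32, -5.04, 0, 0, 0, 0, 9.3],
    [-1.32, -5.04, 0, 0, 0, 0, 9.3],
    [-1.32, -5.04, 0, 0, 0, 0, 9.3],
    [-1.32, -5.04, 0, 0, 0, 0, 9.3],
    [-1.32, -5.04, 0, 0, 0, 0, 9.3],
    [0, 0, 0, 0, 0, 0, 9.3],
    [0, 0, 0, 0, 0, 0, 9.3]
  ]
}}

```text
clock: 3.6
ee_pos: [0.5675, -0.2145, 0.2374]
orientation: [179.9, -0.0, 163.3]
force: [0.3, 0.4, 0.6]
width: 0.999
gripper_force: 0.0
```

Run:
```python
from h import *
st();d=snap("wrist","w2")
for n in ["blue_key","red_key","white_key"]:
    for r in models.regions_of("wrist",n):
        P=pts(d,r["region"])
        T=P[P[:,2]>.100] # head top
        print(n,round(r["p"],2),np.round(r["bbox"]),len(P),np.round(np.percentile(P,[2,50,98],axis=0),4).tolist())
        if len(T)>20: print("  top",len(T),cv2.minAreaRect(T[:,:2].astype(np.float32)),np.median(T,0))
cv2.imwrite("pics/r2.png",rect(d,.57,-.22,.104,.075))
```

```text
3.6 [ 0.5675 -0.2145  0.2374] [ 1.7993e+02 -2.0000e-02  1.6329e+02] F [0.26 0.37 0.59] T [ 0.01 -0.01 -0.01] w 92.91 g 0.0 J [ 13.7  26.2   2.4 107.8  -1.5  46.1  90.2]
blue_key 0.81 [310. 233.  11.  45.] 447 [[0.5558, -0.2292, 0.0809], [0.5695, -0.2212, 0.1032], [0.5868, -0.2142, 0.105]]
  top 392 ((0.5722526907920837, -0.22210368514060974), (0.009022454731166363, 0.03323709964752197), 72.77162170410156) [ 0.57170055 -0.22183855  0.10336469]
blue_key 0.75 [494.  44.  56.  87.] 2735 [[0.4169, -0.0136, 0.0058], [0.442, 0.0043, 0.0126], [0.4891, 0.0342, 0.015]]
blue_key 0.73 [496. 169.  43.  28.] 642 [[0.566, -0.0291, 0.0032], [0.5796, -0.0133, 0.0067], [0.5885, 0.0169, 0.0086]]
red_key 0.97 [312. 278.  12.  37.] 401 [[0.6028, -0.2415, 0.0698], [0.6127, -0.2341, 0.1004], [0.6306, -0.228, 0.1044]]
  top 216 ((0.6180126070976257, -0.2352188527584076), (0.009306736290454865, 0.02206897735595703), 73.23017120361328) [ 0.61749277 -0.2352144   0.10272935]
white_key 0.77 [308. 180.  17.  41.] 436 [[0.5113, -0.2158, 0.0877], [0.5251, -0.2085, 0.1016], [0.5406, -0.202, 0.1046]]
  top 280 ((0.5259442329406738, -0.20898497104644775), (0.009624981321394444, 0.022189030423760414), 76.05411529541016) [ 0.52588435 -0.20902546  0.10287748]
white_key 0.58 [311. 280.  11.  35.] 391 [[0.6028, -0.241, 0.0713], [0.6127, -0.2338, 0.1007], [0.6302, -0.228, 0.1044]]
  top 215 ((0.6180134415626526, -0.23521585762500763), (0.009299474768340588, 0.02206825464963913), 73.2356948852539) [ 0.61738231 -0.23520512  0.10273272]
```

View pics/r2.png

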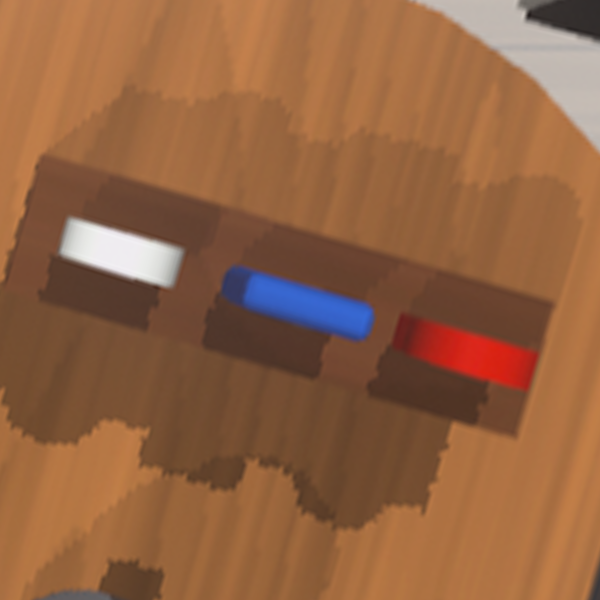

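The rectified view shows the blue key in the middle slot, its head centred at (308,305), or (0.572, -0.2215), with yaw about -16.6°. White is on its left and red on its right. I'll descend and close.

>>> {"api": "jog_arm", "payload": {
  "steps": [
    [-0.63, -0.54, 2, 0, 0, 0, 9.3],
    [0, 0, 3.5, 0, 0, 0, 9.3],
    [0, 0, 3.5, 0, 0, 0, 9.3],
    [0, 0, 3.5, 0, 0, 0, 9.3],
    [0, 0, 1.8, 0, 0, 0, 6],
    [0, 0, 0, 0, 0, 0, 3],
    [0, 0, 0, 0, 0, 0, 0.5],
    [0, 0, 0, 0, 0, 0, 0.5],
    [0, 0, 0, 0, 0, 0, 0.5],
    [0, 0, 0, 0, 0, 0, 0.5]
  ],
  "grip_force": 20
}}

```text
clock: 5.05
ee_pos: [0.5719, -0.2238, 0.095]
orientation: [-180.0, 0.1, 163.2]
force: [-0.3, -0.1, -0.2]
width: 0.403
gripper_force: 0.0
```

```bash
python3 -c "
from h import *
st()"
```

```text
5.05 [ 0.5719 -0.2238  0.095 ] [-1.8000e+02  5.0000e-02  1.6317e+02] F [-0.3  -0.12 -0.18] T [ 0.   -0.   -0.03] w 37.44 g 0.0 J [ 15.1  37.2   1.5 113.   -1.9  29.7  91.1]
```

>>> {"api": "jog_arm", "payload": {
  "steps": [
    [0.06, 0.21, 0, 0, 0, 0, 3],
    [0, 0, 0, 0, 0, 0, 2],
    [0, 0, 0, 0, 0, 0, 1],
    [0, 0, 0, 0, 0, 0, 0.5],
    [0, 0, 0, 0, 0, 0, 0.5],
    [0, 0, 0, 0, 0, 0, 0.5],
    [0, 0, 0, 0, 0, 0, 0.5],
    [0, 0, 0, 0, 0, 0, 0.5],
    [0, 0, 0, 0, 0, 0, 0.5],
    [0, 0, 0, 0, 0, 0, 0.5]
  ],
  "grip_force": 20
}}

```text
clock: 6.3
ee_pos: [0.5717, -0.2215, 0.0944]
orientation: [-180.0, 0.0, 163.2]
force: [-0.1, -0.4, 0.5]
width: 0.107
gripper_force: 20.0
```

```bash
python3 -c "
from h import *
st()"
```

```text
6.3 [ 0.5717 -0.2215  0.0944] [-180.      0.    163.17] F [-0.13 -0.38  0.46] T [ 0.03  0.03 -0.02] w 9.96 g 20.0 J [ 14.8  37.2   1.6 113.1  -1.9  29.7  90.9]
```

>>> {"api": "jog_arm", "payload": {
  "steps": [
    [0, 0, 0, 0, 0, 0, 0.5],
    [0, 0, 1e-09, 0, 0, 0, 0.5],
    [0, 0, -2, 0, 0, 0, 0.5],
    [0, 0, -3, 0, 0, 0, 0.5],
    [0, 0, -3, 0, 0, 0, 0.5],
    [0, 0, 0, 0, 0, 0, 0.5],
    [0, 0, 0, 0, 0, 0, 0.5],
    [1.28, 4.98, 0, 0, 0, 0, 0.5],
    [1.28, 4.98, 0, 0, 0, 0, 0.5],
    [1.28, 4.98, 0, 0, 0, 0, 0.5]
  ],
  "grip_force": 45
}}

```text
clock: 7.55
ee_pos: [0.5775, -0.0659, 0.1731]
orientation: [-180.0, -0.1, 163.1]
force: [0.4, -0.8, 0.0]
width: 0.103
gripper_force: 45.0
```

>>> {"api": "jog_arm", "payload": {
  "steps": [
    [1.28, 4.98, 0, 0, 0, 0, 0.5],
    [1.28, 4.98, 0, 0, 0, 0, 0.5],
    [1.28, 4.98, 0, 0, 0, 0, 0.5],
    [1.28, 4.98, 0, 0, 0, 0, 0.5],
    [1.28, 4.98, 0, 0, 0, 0, 0.5],
    [0, 0, 0, 0, 0, -0.12, 0.5],
    [0, 0, 0, 0, 0, -0.12, 0.5],
    [0, 0, 0, 0, 0, 0, 0.5],
    [0, 0, 0, 0, 0, 0, 0.5],
    [0, 0, 0, 0, 0, 0, 0.5]
  ]
}}

```text
clock: 8.8
ee_pos: [0.5889, 0.1893, 0.1742]
orientation: [-180.0, -0.0, 176.8]
force: [0.1, 0.3, -0.5]
width: 0.106
gripper_force: 45.0
```

Run:
```python
from h import *
st();d=snap("wrist","w3")
for n in ["blue_key","keyhole"]:
    for r in models.regions_of("wrist",n):
        P=pts(d,r["region"]);print(n,round(r["p"],2),np.round(r["bbox"]),len(P),np.round(np.median(P,0),4) if len(P) else 0)
i=d["image"][130:430,130:530];cv2.imwrite("pics/w3c.png",cv2.resize(i,(800,600),interpolation=cv2.INTER_CUBIC))
```

```text
8.8 [0.5889 0.1893 0.1742] [-1.7999e+02 -2.0000e-02  1.7682e+02] F [ 0.11  0.29 -0.5 ] T [-0.04  0.03 -0.03] w 9.82 g 45.0 J [-2.310e+01  3.130e+01  1.000e-01  1.094e+02 -1.000e-01  3.940e+01
  6.380e+01]
blue_key 0.71 [317. 288.  24.  79.] 1450 [0.5811 0.1889 0.1829]
blue_key 0.7 [102.  70.  69. 121.] 4661 [0.4381 0.0113 0.0124]
keyhole 0.98 [315. 240.  40.  26.] 717 [0.5894 0.1894 0.0777]
```

View pics/w3c.png

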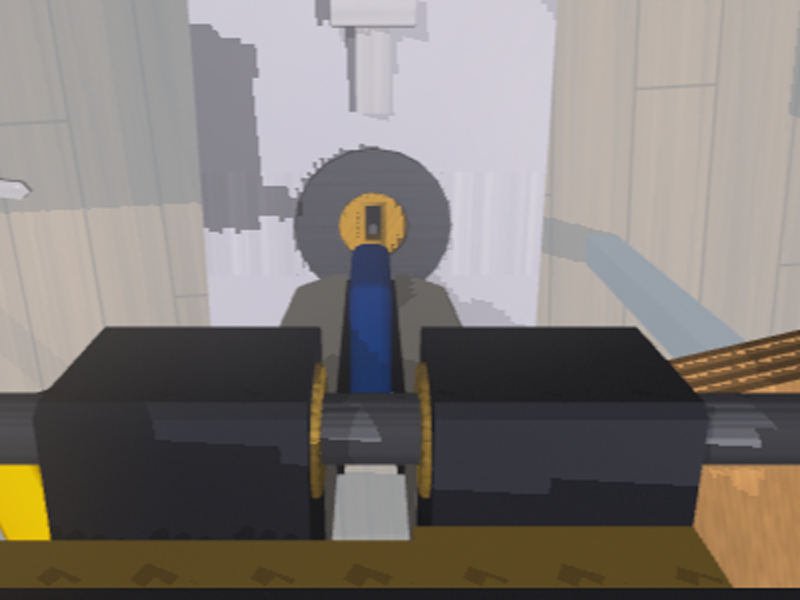

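The crop shows the key head centred in the fingers at about (370,310), with the keyway ahead at (374,222) and aligned with the head. I'll put numbers on the offsets.

Run:
```python
from h import *
d=dict(np.load("w3.npz"));hsv=cv2.cvtColor(d["image"],cv2.COLOR_BGR2HSV)
br=cv2.inRange(hsv,(12,120,80),(30,255,255));br[:215]=0;br[252:]=0;br[:,:295]=0;br[:,335:]=0
v,u=np.nonzero(br);print("brass px",u.min(),u.max(),v.min(),v.max())
h=cv2.convexHull(np.c_[u,v].astype(np.int32))[:,0]
W=onplane(d,h,.078)[:,:2].astype(np.float32);print("plug circle",cv2.minEnclosingCircle(W),np.ptp(W,0))
m=np.zeros_like(br);cv2.fillPoly(m,[h],255);k=(m>0)&(hsv[...,2]<110);v,u=np.nonzero(k&(br==0))
W=onplane(d,np.c_[u,v],.078)[:,:2].astype(np.float32);r=cv2.minAreaRect(W);print("keyway",r,W.min(0),W.max(0))
bl=cv2.inRange(hsv,(100,120,40),(130,255,255)).astype(bool);bl[:200]=0;bl[345:]=0;bl[:,:295]=0;bl[:,340:]=0
P=pts(d,bl);T=P[P[:,2]>.178];print("head top",len(T),np.median(T,0),np.percentile(T,[1,99],axis=0))
F=P[(P[:,2]<.176)];print("front",len(F),np.median(F,0),np.percentile(F,[1,99],axis=0))
# compare lock from w1 with same method: plug
d=dict(np.load("w1.npz"));hsv=cv2.cvtColor(d["image"],cv2.COLOR_BGR2HSV);br=cv2.inRange(hsv,(12,120,80),(30,255,255));br[:210]=0;br[252:]=0;br[:,:285]=0;br[:,330:]=0
v,u=np.nonzero(br);W=onplane(d,np.c_[u,v],.078)[:,:2].astype(np.float32);print("w1 plug",cv2.minEnclosingCircle(cv2.convexHull(W)))
```

```text
brass px 300 332 227 251
plug circle ((0.5897915959358215, 0.18948329985141754), 0.012764825485646725) [0.01980817 0.02475508]
keyway ((0.5888850092887878, 0.19015565514564514), (0.0053733354434370995, 0.012755189090967178), 86.72453308105469) [0.5823702  0.18715501] [0.5953581  0.19295065]
head top 1120 [0.58567288 0.18893794 0.18319329] [[0.57307208 0.18394909 0.17926891]
 [0.59925625 0.19350171 0.18474843]]
front 11 [0.57316605 0.18789481 0.17426375] [[0.57299584 0.18593892 0.07744766]
 [0.66077858 0.1932586  0.17566391]]
w1 plug ((0.5898945331573486, 0.18971841037273407), 0.012671724893152714)
```

>>> {"api": "jog_arm", "payload": {
  "steps": [
    [0.03, 0.07, 1.5, 0, 0, 0, 0.5],
    [0, 0, 1.4, 0, 0, 0, 0.5],
    [0, 0, 0.2, 0, 0, 0, 0.5],
    [0, 0, 0.2, 0, 0, 0, 0.5],
    [0, 0, 0.2, 0, 0, 0, 0.5],
    [0, 0, 0.2, 0, 0, 0, 0.5],
    [0, 0, 0.2, 0, 0, 0, 0.5],
    [0, 0, 0.2, 0, 0, 0, 0.5],
    [0, 0, 0.2, 0, 0, 0, 0.5],
    [0, 0, 0, 0, 0, 0, 0.5]
  ]
}}

```text
clock: 10.2
ee_pos: [0.5887, 0.1902, 0.1313]
orientation: [-180.0, -0.0, 176.9]
force: [-0.4, 0.5, -0.3]
width: 0.106
gripper_force: 45.0
```

```bash
python3 -c "
from h import *
st()"
```

```text
10.2 [0.5887 0.1902 0.1313] [-1.7999e+02 -1.0000e-02  1.7692e+02] F [-0.36  0.47 -0.34] T [-0.03  0.03  0.01] w 9.88 g 45.0 J [-23.1  34.5  -0.  111.1   0.   34.4  63.7]
```

The tip is in the keyway with no contact force. Pushing on with small wiggles.

>>> {"api": "jog_arm", "payload": {
  "steps": [
    [0, 0, 0.25, 0, 0, 0, 0.5],
    [0, 0.03, 0.2, 0, 0, 0.04, 0.5],
    [0, -0.06, 0.2, 0, 0, -0.08, 0.5],
    [0, 0.06, 0.2, 0, 0, 0.08, 0.5],
    [0, -0.06, 0.15, 0, 0, -0.08, 0.5],
    [0, 0.06, 0.15, 0, 0, 0.08, 0.5],
    [0, -0.06, 0.15, 0, 0, -0.08, 0.5],
    [0, 0.06, 0.15, 0, 0, 0.08, 0.5],
    [0, -0.03, 0.1, 0, 0, -0.04, 0.5],
    [0, 0, 0, 0, 0, 0, 0.5]
  ]
}}

```text
clock: 11.45
ee_pos: [0.5878, 0.1901, 0.1156]
orientation: [-180.0, -0.1, 177.0]
force: [-2.5, 0.5, -1.5]
width: 0.104
gripper_force: 45.0
```

```bash
python3 -c "
from h import *
st()"
```

```text
11.45 [0.5878 0.1901 0.1156] [-1.7997e+02 -8.0000e-02  1.7705e+02] F [-2.52  0.54 -1.51] T [ 0.12  0.74 -0.01] w 9.69 g 45.0 J [-2.310e+01  3.570e+01 -1.000e-01  1.117e+02  1.000e-01  3.270e+01
  6.370e+01]
```

>>> {"api": "jog_arm", "payload": {
  "steps": [
    [0, 0.03, 0.15, 0, 0, 0.04, 0.5],
    [0, -0.06, 0.15, 0, 0, -0.08, 0.5],
    [0, 0.06, 0.15, 0, 0, 0.08, 0.5],
    [0, -0.06, 0.15, 0, 0, -0.08, 0.5],
    [0, 0.06, 0.15, 0, 0, 0.08, 0.5],
    [0, -0.06, 0.1, 0, 0, -0.08, 0.5],
    [0, 0.06, 0.1, 0, 0, 0.08, 0.5],
    [0, -0.03, 0.1, 0, 0, -0.04, 0.5],
    [0, 0, 0.05, 0, 0, 0, 0.5],
    [0, 0, 0, 0, 0, 0, 0.5]
  ]
}}

```text
clock: 12.7
ee_pos: [0.5882, 0.1904, 0.1053]
orientation: [180.0, -0.0, 177.1]
force: [-5.8, 0.4, 5.3]
width: 0.104
gripper_force: 45.0
```

```bash
python3 -c "
from h import *
st();d=snap('wrist','w4')
hsv=cv2.cvtColor(d['image'],cv2.COLOR_BGR2HSV)
bl=cv2.inRange(hsv,(100,120,40),(130,255,255)).astype(bool);bl[:200]=0;bl[345:]=0;bl[:,:295]=0;bl[:,340:]=0
P=pts(d,bl);print(len(P),np.percentile(P,[1,50,99],axis=0))
cv2.imwrite('pics/w4c.png',cv2.resize(d['image'][130:430,130:530],(800,600)))"
```

```text
12.7 [0.5882 0.1904 0.1053] [ 1.7999e+02 -1.0000e-02  1.7705e+02] F [-5.79  0.39  5.33] T [0.15 1.23 0.02] w 9.69 g 45.0 J [-23.1  36.5  -0.2 112.    0.2  31.4  63.7]
1446 [[0.57191825 0.18519504 0.08619628]
 [0.58150538 0.19013088 0.11410966]
 [0.59878625 0.19489881 0.11602488]]
```

Seated: TCP is at 0.105, the head top is at about 0.115, and the collar pushes back with 5 N. Now turning clockwise, which is +z of the downward tool.

>>> {"api": "jog_arm", "payload": {
  "steps": [
    [0, 0, 0.03, 0, 0, 0, 0.5],
    [0, 0, 0, 0, 0, 0.1, 0.5],
    [0, 0, 0, 0, 0, 0.15, 0.5],
    [0, 0, 0, 0, 0, 0.15, 0.5],
    [0, 0, 0, 0, 0, 0.15, 0.5],
    [0, 0, 0, 0, 0, 0.15, 0.5],
    [0, 0, 0, 0, 0, 0.15, 0.5],
    [0, 0, 0, 0, 0, 0.15, 0.5],
    [0, 0, 0, 0, 0, 0.15, 0.5],
    [0, 0, 0, 0, 0, 0, 0.5]
  ],
  "grip_force": 55
}}

```text
clock: 14.0
ee_pos: [0.5885, 0.1905, 0.1053]
orientation: [180.0, -0.0, 111.1]
force: [-3.7, 0.0, 8.6]
width: 0.104
gripper_force: 55.0
```

```bash
python3 -c "
from h import *
st()"
```

```text
14.0 [0.5885 0.1905 0.1053] [179.98  -0.   111.06] F [-3.68  0.01  8.61] T [0.03 1.21 0.01] w 9.68 g 55.0 J [-35.2  37.9  18.3 112.8 -21.1  32.4  18.5]
```

>>> {"api": "jog_arm", "payload": {
  "steps": [
    [0, 0, 0, 0, 0, 0.15, 0.5],
    [0, 0, 0, 0, 0, 0.15, 0.5],
    [0, 0, 0, 0, 0, 0.15, 0.5],
    [0, 0, 0, 0, 0, 0.1, 0.5],
    [0, 0, 0, 0, 0, 0.08, 0.5],
    [0, 0, 0, 0, 0, 0.04, 0.5],
    [0, 0, 0, 0, 0, 0, 0.5],
    [0, 0, 0, 0, 0, 0, 0.5],
    [0, 0, 0, 0, 0, 0, 0.5],
    [0, 0, 0, 0, 0, 0, 0.5]
  ]
}}

```text
clock: 15.25
ee_pos: [0.5887, 0.1906, 0.1053]
orientation: [180.0, -0.1, 72.8]
force: [-4.2, 1.0, 8.2]
width: 0.105
gripper_force: 55.0
```

```bash
python3 -c "
from h import *
st();d=snap('wrist','w5');e=snap('top','t5')
hsv=cv2.cvtColor(d['image'],cv2.COLOR_BGR2HSV)
bl=cv2.inRange(hsv,(100,120,40),(130,255,255)).astype(bool)
P=pts(d,bl);P=P[(P[:,2]>.11)&(np.hypot(P[:,0]-.589,P[:,1]-.19)<.04)];print(len(P),np.percentile(P,[1,50,99],axis=0),cv2.minAreaRect(P[:,:2].astype(np.float32)))
a=cv2.resize(d['image'][100:400,120:520],(533,400));b=cv2.resize(e['image'][150:270,140:260],(266,266));o=np.zeros((400,799,3),np.uint8);o[:,:533]=a;o[:266,533:]=b;cv2.imwrite('pics/w5c.png',o)"
```

```text
15.25 [0.5887 0.1906 0.1053] [ 1.7998e+02 -5.0000e-02  7.2810e+01] F [-4.22  1.01  8.18] T [0.23 1.11 0.1 ] w 9.76 g 55.0 J [-41.8  39.9  29.  113.2 -32.9  35.   -8.1]
1168 [[0.58361143 0.1806558  0.11066819]
 [0.59122241 0.19453449 0.11432015]
 [0.59789493 0.2068294  0.1158861 ]] ((0.5908887982368469, 0.1932956725358963), (0.02807413600385189, 0.009320318698883057), 72.45458221435547)
```

View pics/w5c.png

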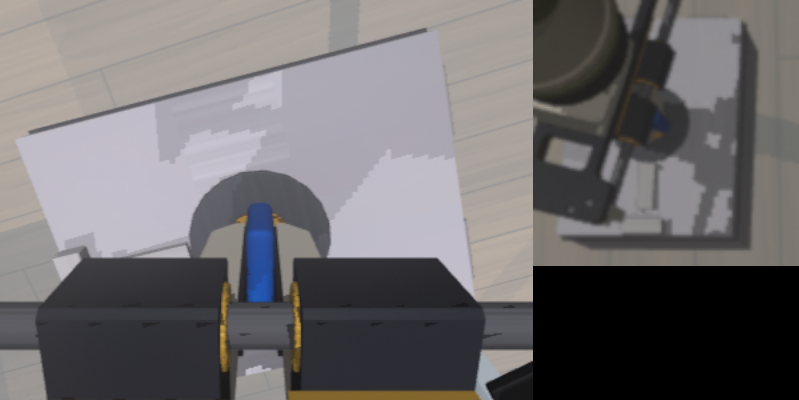

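The wrist view shows the blue head at about (260,250), still aligned with the fingers at 72.5°. That is 104° of turn, and the wrist torque of 0.10 N·m matches the spring at the stop. The head top is at about 0.115, so it is still seated. Handing in.

```bash
python3 -c "
from h import *
print(arm.close_job())"
```

```text
the job is handed in; nothing more can be done
None
```

The blue key is fully home in the aluminium tin's lock, turned about 104° clockwise to the stop and still gripped at 55 N; the job was handed in at about 15 s, and no verdict was returned.

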